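Unhook a carded piping nozzle from the display peg and stand it in the order caddy

ROBOT

A 7-joint arm with a two-finger parallel gripper is mounted at the origin on the work surface. World frame = base frame: x ahead of the robot, y to its left, z up, the work surface at z = 0. Lengths are in mm, angles in rad, forces in N, time in s.
With the tool pointing down it reaches from about 400 to 875 mm from the base axis. Payload 4.4 kg.
Tool frame: the origin (TCP) lies midway between the tips of the shut fingers; the grasp point (between the pads) lies 19 mm behind it; z points along the fingers, y is the line along which they close (so a half turn about z gives the same grasp; the last joint's range is limited). The gripper opens to 85 mm and grips with 20 to 120 N. Pads are 22 mm wide; open, the fingers measure 114 mm over their backs; the gripper's body (76 mm by 85 mm) begins 54 mm behind the grasp point. The pads swing forward as they close: fully open they stand 13 mm farther back than shut.
Start: joints at [-1.221, 0.628, 0.038, 1.517, -0.027, 0.996, -0.02], TCP at [262.528, 594.64, 231.313] pointing down, gripper open.
Joint ranges: [-3.06, 3.06], [-0.37, 2.12], [-1.25, 1.32], [0.18, 2.47], [-1.1, 4.24], [0.23, 1.98], [-2.94, 2.94]. Speed limits (rad/s): [2.57, 2.57, 3.14, 3.14, 3.14, 3.14, 3.14].

INTERFACE

Orientations are given as [roll, pitch, yaw] about the fixed x, y, z axes, in that order (R = Rz(yaw) Ry(pitch) Rx(roll)).
In Python, from cell import ctrl gives the robot as it stands. The module is installed in compiled form; this text tells all that it offers.
- The arm moves only by the tool step_arm, never from a script. Its argument "commands" is one flat list of numbers, 7 for each row, row after row: the shift along the tool's x, y, z in cm, then the turn, a rotation vector about the tool's x, y, z in rad, then the opening, from 0 (shut) to 1 (fully open). A call has 1 to 10 rows; each row is the pose to reach, as a shift and turn from the pose commanded when the call began, along the tool's axes at that moment; what a row does not reach only later rows make up. A row lasts 1/10 s, in which the tool goes at most 50 mm and 8.59 degrees, less where a joint would pass 70% of its speed; a pose out of reach is approached as far as the arm can. A call with a gripper value outside its range is refused whole. The fingers move at their own pace and stop on an object; the grip force is fixed at half the most. Time passes only in rows, so rows that repeat a pose let the fingers close. It gives the time, the measured TCP pose, the force, the opening and the grip force at its end, in the units of the state.
- ctrl.read_state(): the state, without advancing time (a new reading comes with each control period).
- ctrl.get_image(name): name is "side" or "top"; returns a dict with "image" (420x560x3 uint8, red, green, blue), "range_z" (420x560 float32, mm along the optical axis (not along the pixel's ray), 0 where there is no reading), "vfov" (degrees; the focal length in pixels is half the picture's height over the tangent of half this angle, whatever the lens; pixels are square), "cx", "cy" (the principal point, pixels), "D" ([k1, k2, p1, p2, k3] as OpenCV has them; the pictures are not rectified), "world_to_cam" (4x4, takes a point from world to camera coordinates). Camera axes: x right, y down, z forward; pixel columns grow to the right and rows downward; lengths in mm; the calibration is good to about 2 mm. A picture is of the moment at which its call begins.
- ctrl.finish_job(): hands the job in; it is judged then, once.
The state is a dict: "clock": time; "qpos": joint angles; "qd": joint speeds; "tau": joint torques, N m; "eef_pos": TCP position; "tool_rot": TCP orientation; "force": force on the tool from outside, world axes, zero at the start; "torque": the same for the moment, N m; "width": finger opening in mm; "gripper_force": force on a finger pad.
Only numpy, scipy, OpenCV 4.12 (cv2) and the standard library are available. Lean on these libraries where they do the work, as an engineer would, in place of code of your own. Each camera call takes 0.05 s, during which the arm holds its last target. There are 200 camera calls.

TASK

Take the pink-headed nozzle pack off its display peg, lifting its pick end just enough to clear the red upturned tip as you slide it off, feeling your way so that the stand is never pushed or pulled hard. Then set it down gently, standing upright, in the free compartment of the blue order caddy and let go of it, leaving the teal pack on its peg and everything else undisturbed.

Things in the scene. Friction and masses are not known exactly. Their poses are not given: they have to be found in the camera images.
- stand: White display stand, fixed. Origin on the bench below the line where the packs hang; its -x axis is the way both pegs point and packs come off, roughly towards the robot; z up. Crossbar 150 mm wide (y), 26 mm tall, centred at z 170, x +56 mm, on one post; nothing above z 190 mm. Over 12 N between anything and the stand (pegs included) is too hard.
- peg_line (a point): Point of the stand midway between the pegs at the hanging place (x 0, z 170 mm above the bench). Axes as the stand's. Two stiff 6 mm round pegs at y +55 and -55 mm pass at this height, level. From 14 mm out (-x) each runs straight for 60 mm, drooping by up to 10 or rising by up to 15 degrees, then ends in a red tip 20 mm long plus round end, turned up a further 20 to 31 degrees. Both bends differ from start to start.
- pack_pink: The pack to take: rigid blister pack with a pink header, on either peg; 60 to 130 g. Origin at the middle of the card's lower edge; z up, card in the y-z plane, front to -x. Card 60 mm wide (y), 148 high, 4 thick. Pink header 10 mm thick, z 118 to 148 mm, to be pinched front to back from above. Clear blister on the front, z 9 to 63 mm, 20 mm deep.
- pack_pink_hole (a point): Centre of the pink pack's hang hole, 16 mm wide (y), 15 mm high (z 70 to 85 mm above the pack's lower edge). The hole's upper edge rests on the peg at the start. On the straight peg the pack can rise about 9 mm before the hole's lower edge meets the peg from below; on the upturned tip the play is only 2 to 8 mm in all.
- pack_pink_center (a point): The pink pack's centre: in the card's mid plane, 74 mm above its lower edge. The header spans 44 to 74 mm above this point. Axes as the pack's.
- pack_teal_center (a point): Centre of the same kind of pack with a teal header, hanging on the other peg; to be left there.
- caddy_slot (a point): Centre of the floor of the blue caddy's free compartment (floor 4 mm above the bench). The caddy is fixed. Compartment 36 mm along this point's x, 84 mm along y, walls 4 mm thick with their tops 70 mm above the bench. Beyond it, on +x, a second compartment holds the carton. z up.
- caddy: The blue order caddy, 84 x 92 x 70 mm, two compartments in a row along its x; origin at the centre of its underside.
- carton_center (a point): Centre of a cardboard carton, 28 x 62 x 88 mm, standing in the caddy's rear compartment, its top 92 mm above the bench; leave it.
- jar_c (a point): Centre of a jar, 60 mm across, 100 mm high, between stand and caddy; leave it.
- spool_center (a point): Centre of a yellow ribbon spool, 64 mm across, 55 mm high, at the left; leave it.
- shaker_c (a point): Centre of a white shaker bottle, 56 mm across, 130 mm high, at the right; leave it.

How it is judged:
By the outcome, as a careful person would: the job done as asked, in the order asked, and still so for the second after the job is handed in, with the robot touching nothing.
It also fails if it takes over 66 s, if anything falls off the work surface, if the arm or the gripper's body presses on something with over 40 N, if the wrist force passes 120 N, or if a joint passes its speed limit or range.

## Working session

There is one attempt and no reset: what is moved stays moved. The work goes in short steps, Python scripts to look and compute and a tool call to move; the robot and the scene stay as the last step left them, time stands still between calls to the robot, and variables do not carry over. Pictures are saved under pics/ and viewed, at most 10 in all, crops included, and the job is handed in when it is done.

Besides the shell and the picture viewer there is one more tool, called after ">>>" in YAML: its name, and indented under it one key for each argument. step_arm: Moves the arm, as the interface text tells. Its arguments: {"type":"object","properties":{"commands":{"type":"array"}},"required":["commands"]}

```bash
mkdir -p pics; cat > h.py <<'E'
import numpy as np, cv2
from cell import ctrl
def get(n):
    d=ctrl.get_image(n); f=210/np.tan(np.radians(d['vfov'])/2)
    d['K']=np.array([[f,0,d['cx']],[0,f,d['cy']],[0,0,1.]]); return d
def save(d,p): cv2.imwrite(p,d['image'][:,:,::-1])
def cloud(d):
    h,w=d['range_z'].shape; u,v=np.meshgrid(np.arange(w),np.arange(h))
    p=np.stack([u,v],-1).reshape(-1,1,2).astype(np.float64)
    n=cv2.undistortPoints(p,d['K'],np.array(d['D'],float)).reshape(h,w,2)
    z=d['range_z'][...,None]; c=np.concatenate([n*z,z],-1)
    T=np.linalg.inv(np.array(d['world_to_cam'])); return c@T[:3,:3].T+T[:3,3]
E
python3 - <<'E'
from h import *
print(ctrl.read_state())
for n in('side','top'):
    d=get(n); save(d,f'pics/{n}0.png'); np.savez(f'{n}0.npz',c=cloud(d),im=d['image'],z=d['range_z']); print(n,d['vfov'],d['D'],np.linalg.inv(d['world_to_cam']).round(2).tolist())
E
```

```text
{'clock': 0.0, 'qpos': array([-1.22079723,  0.62934368,  0.03844556,  1.51838429, -0.02698019,
        0.99627532, -0.01999635]), 'qd': array([-0.00052174,  0.00093295,  0.00071562,  0.00099744,  0.00038677,
        0.00021046, -0.0001985 ]), 'tau': array([ 2.07431367e-04, -5.63382876e+01,  1.22627456e+00, -1.93447763e+01,
        1.10301166e-02,  1.03546330e-02,  6.05161787e-06]), 'eef_pos': array([262.27688679, 594.05172353, 230.38552581]), 'tool_rot': array([-3.13970066e+00,  4.38178961e-05,  2.72580475e+00]), 'force': array([-0.31088021, -0.31818078, -0.04731351]), 'torque': array([-0.01405087, -0.02170271,  0.04794908]), 'gripper_force': 0.0, 'width': 85.87878271645471}
side 47.18543980179623 [-0.03606612  0.          0.          0.          0.        ] [[0.98, -0.11, 0.18, 423.44], [-0.21, -0.55, 0.81, -879.34], [0.01, -0.83, -0.56, 741.56], [0.0, 0.0, 0.0, 1.0]]
top 48.27293890176408 [0.00576015 0.         0.         0.         0.        ] [[-0.02, -0.99, 0.12, 464.29], [-1.0, 0.02, 0.0, -1.25], [-0.01, -0.12, -0.99, 1238.39], [0.0, 0.0, 0.0, 1.0]]
```

View pics/side0.png

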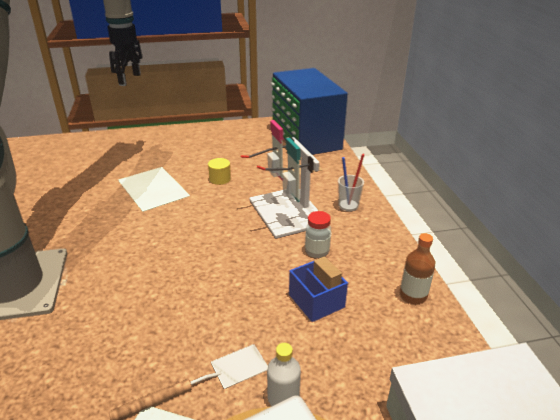

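View pics/top0.png

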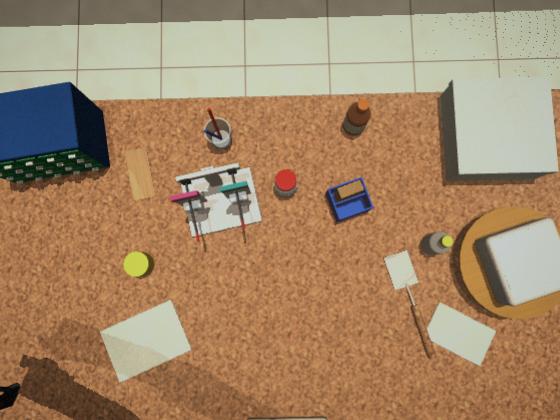

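Side: the pink pack is at about (278,130) and teal at (293,150). Red tips are near (245,156) and (262,168), and the caddy is at (318,288). Top: pink header (185,197), teal (233,187), caddy (349,200).

```bash
python3 - <<'E'
from h import *
a=np.load('side0.npz');b=np.load('top0.npz')
cv2.imwrite('pics/sc.png',cv2.resize(a['im'][110:240,225:335,::-1],None,fx=4.6,fy=4.6,interpolation=2))
cv2.imwrite('pics/tc.png',cv2.resize(b['im'][150:260,160:385,::-1],None,fx=3.5,fy=3.5,interpolation=2))
for nm,D in(('side',a),('top',b)):
    hsv=cv2.cvtColor(D['im'],cv2.COLOR_RGB2HSV);H,S,V=[hsv[...,i].astype(int) for i in range(3)];c=D['c'];z=D['z']>0
    def rep(t,m,zr,xr=(400,900),yr=(-400,400)):
        m=m&z&(c[...,2]>zr[0])&(c[...,2]<zr[1])&(c[...,0]>xr[0])&(c[...,0]<xr[1])&(c[...,1]>yr[0])&(c[...,1]<yr[1])
        p=c[m]
        if len(p)<5: print(nm,t,'none',len(p));return
        r=cv2.minAreaRect(p[:,:2].astype(np.float32))
        print(nm,t,len(p),'min',np.percentile(p,3,axis=0).round(),'max',np.percentile(p,97,axis=0).round(),'rect',[np.round(x,1) for x in r])
    rep('pink',(H>155)&(H<174)&(S>120),(180,280))
    rep('teal',(H>75)&(H<98)&(S>100),(180,280))
    rep('red',((H<6)|(H>174))&(S>150),(140,260),yr=(0,300))
    rep('caddy',(H>108)&(H<128)&(S>100),(62,78),yr=(-250,0))
    rep('carton',(H>5)&(H<25),(84,100),yr=(-250,0))
    rep('bar',(S<50)&(V>120),(175,190),yr=(0,300))
    rep('peg',(V<70),(150,186),yr=(0,300))
    rep('base',(S<50)&(V>120),(2,20),yr=(0,300))
E
```

```text
side pink 45 min [629. 184. 233.] max [644. 238. 238.] rect [array([636.7, 209.5]), array([ 8.7, 59.4]), np.float64(11.9)]
side teal 75 min [646.  74. 215.] max [662. 132. 238.] rect [array([655.6, 103.5]), array([11.1, 61.8]), np.float64(12.4)]
side red 129 min [550.  83. 150.] max [857. 236. 231.] rect [array([695.7, 187.7]), array([305.2, 137.9]), np.float64(16.7)]
side caddy 351 min [ 600. -228.   62.] max [ 697. -130.   72.] rect [array([ 647.8, -175.1]), array([83. , 94.4]), np.float64(18.8)]
side carton 562 min [ 650. -229.   85.] max [ 872. -144.   99.] rect [array([ 773.2, -121.1]), array([195.4, 244.6]), np.float64(82.2)]
side bar 146 min [685.  96. 176.] max [716. 235. 188.] rect [array([677.2, 165.1]), array([ 58.4, 153.7]), np.float64(11.1)]
side peg 71 min [631. 102. 154.] max [705. 208. 185.] rect [array([666.5, 155.9]), array([ 61.3, 117.6]), np.float64(8.5)]
side base 1844 min [581.  61.   8.] max [805. 238.  16.] rect [array([709.5, 170. ]), array([258.4, 194.6]), np.float64(12.1)]
top pink 132 min [628. 184. 223.] max [643. 240. 238.] rect [array([636.5, 212.8]), a
[... 224 characters left out ...]
y([695.5, 190.1]), array([306.9, 134.2]), np.float64(16.1)]
top caddy 202 min [ 600. -225.   63.] max [ 696. -121.   74.] rect [array([ 648.4, -173.4]), array([82.5, 92.5]), np.float64(18.7)]
top carton 350 min [ 651. -213.   87.] max [ 849. -141.   99.] rect [array([ 741.6, -157.2]), array([173.6, 264.4]), np.float64(42.2)]
top bar 310 min [683. 102. 177.] max [715. 237. 186.] rect [array([701.9, 170.4]), array([ 18.6, 148. ]), np.float64(11.5)]
top peg 157 min [603.  87. 154.] max [702. 231. 185.] rect [array([650.5, 160.5]), array([112.7, 157.8]), np.float64(26.4)]
top base 2589 min [580.  68.   6.] max [744. 240.  16.] rect [array([620.6, 163.7]), array([219.9, 463.5]), np.float64(84.6)]
```

View pics/sc.png

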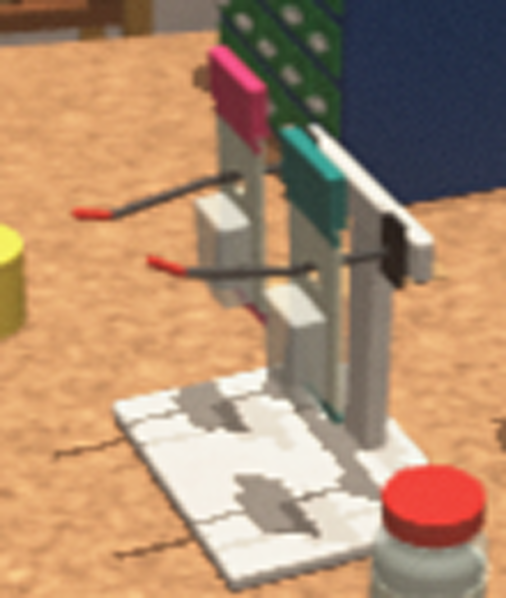

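View pics/tc.png

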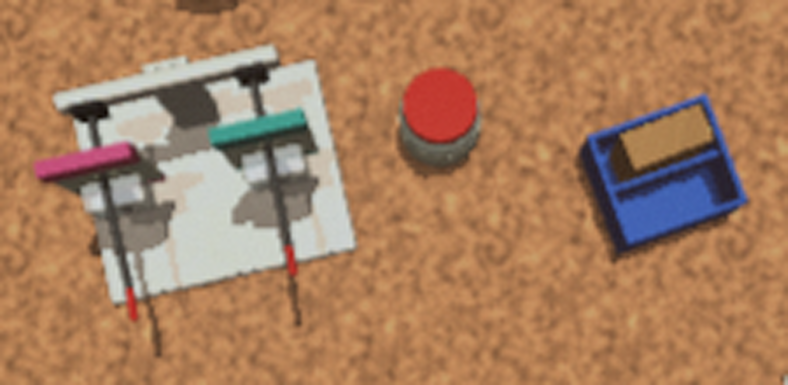

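Side crop: the pink peg is black from (240,176) to the kink at (115,213), with a red tip to (75,213). Teal kink is at (185,271) and its tip at (150,261). The pegs cross the hole's top edge. Top crop: red tip (128,290) to (134,318), and the free compartment is the front one, nearer the robot.

```bash
cat >> h.py <<'E'
TH=np.radians(11.8); O=np.array([646.5,158.3,0])
RS=np.array([[np.cos(TH),-np.sin(TH),0],[np.sin(TH),np.cos(TH),0],[0,0,1]])
def ray(d,uv):
    n=cv2.undistortPoints(np.array(uv,float).reshape(-1,1,2),d['K'],np.array(d['D'],float)).reshape(-1,2)
    T=np.linalg.inv(np.array(d['world_to_cam'])); v=np.c_[n,np.ones(len(n))]@T[:3,:3].T
    return T[:3,3],v
def onplane(d,uv,y):   # intersect with stand plane y
    o,v=ray(d,uv); o=RS.T@(o-O); v=v@RS
    return o+v*((y-o[1])/v[:,1])[:,None]
E
python3 - <<'E'
from h import *
np.set_printoptions(suppress=True)
s=get('side');t=get('top')
f=lambda L:[(225+(u+.5)/4.6-.5,110+(v+.5)/4.6-.5) for u,v in L]
print('pink',onplane(s,f([(240,176),(200,187),(160,200),(115,213),(95,214),(75,213)]),55).round(1).tolist())
print('teal',onplane(s,f([(310,268),(250,272),(185,272),(165,266),(150,261)]),-55).round(1).tolist())
for nm,d in(('s',s),('t',t)):
    c=(cloud(d)-O)@RS; hsv=cv2.cvtColor(d['image'],cv2.COLOR_RGB2HSV).astype(int);H,S,V=hsv[...,0],hsv[...,1],hsv[...,2]
    for y in(55,-55):
        m=(abs(c[...,1]-y)<9)&(c[...,0]>-125)&(c[...,0]<50)&(c[...,2]>125)&(c[...,2]<215)
        for k,mm in(('red',m&((H<6)|(H>174))&(S>150)),('blk',m&(V<80)&(S<90))):
            p=c[mm];p=p[p[:,0].argsort()]
            if len(p): print(nm,y,k,[tuple(int(v) for v in q) for q in p[::max(1,len(p)//10)]])
# headers in stand frame
    for k,mm in(('pink',(H>155)&(H<174)&(S>120)),('teal',(H>75)&(H<98)&(S>100))):
        p=c[mm&(c[...,2]>180)&(c[...,2]<260)&(abs(c[...,0])<40)]; q=p[p[:,2]>233]
        print(nm,k,'top',q.mean(0).round(1),np.percentile(q,[5,95],axis=0).round(1).tolist())
E
```

```text
pink [[3.7, 55.0, 170.2], [-20.6, 55.0, 168.1], [-44.6, 55.0, 164.9], [-71.3, 55.0, 162.2], [-82.9, 55.0, 164.0], [-94.4, 55.0, 167.0]]
teal [[-3.1, -55.0, 169.9], [-37.3, -55.0, 175.0], [-73.3, -55.0, 182.9], [-84.1, -55.0, 188.8], [-92.1, -55.0, 193.5]]
s 55 red [(-94, 54, 167), (-90, 56, 167), (-84, 59, 162), (-83, 54, 165), (-81, 52, 165), (-77, 56, 162), (-76, 52, 164), (-2, 58, 214), (-1, 53, 213), (-1, 48, 210), (0, 57, 206), (1, 54, 201), (2, 50, 200)]
s 55 blk [(-11, 51, 171), (-9, 49, 175), (-8, 51, 170), (-6, 50, 171), (-4, 54, 171), (-2, 51, 172), (0, 51, 172), (26, 53, 169), (26, 53, 171), (44, 51, 189), (45, 58, 189)]
s -55 red [(-92, -53, 193), (-91, -59, 196), (-91, -57, 192), (-89, -60, 193), (-88, -57, 194), (-86, -57, 189), (-86, -57, 191), (-83, -56, 190), (-82, -55, 187), (-80, -56, 189), (-79, -53, 185), (-78, -55, 186), (-77, -54, 183), (-76, -59, 185), (-75, -55, 185)]
s -55 blk [(-63, -56, 180), (-40, -57, 176), (-12, -58, 173), (-5, -53, 207), (-5, -51, 208), (-2, -46, 197), (33, -57, 171), (41, -56, 168), (43, -57, 188), (44, -50, 179), (46, -62, 182)]
s pi
[... 560 characters left out ...]
(42, 53, 160), (43, 50, 151), (46, 49, 187)]
t -55 red [(-93, -53, 194), (-91, -55, 191), (-91, -53, 192), (-89, -56, 191), (-89, -54, 192), (-88, -51, 191), (-87, -56, 190), (-86, -54, 192), (-86, -52, 192), (-84, -55, 190), (-84, -52, 191), (-82, -55, 191), (-81, -53, 187), (-79, -55, 188), (-79, -53, 190), (-77, -56, 185), (-76, -54, 186), (-74, -54, 185)]
t -55 blk [(-71, -52, 183), (-50, -54, 179), (-35, -55, 177), (-25, -54, 173), (-7, -56, 174), (-4, -55, 176), (-1, -60, 150), (37, -52, 174), (42, -55, 189), (43, -63, 178), (44, -62, 185)]
t pink top [  0.9  55.5 235.7] [[-2.7, 28.2, 233.3], [4.6, 81.1, 238.3]]
t teal top [ -3.2 -54.3 235.4] [[-7.1, -80.6, 233.3], [0.6, -27.6, 238.1]]
```

>>> step_arm:
  commands: [0, 0, -2.5, 0, 0, 0.14, 1, 0, 0, -5, 0, 0, 0.28, 1, 0, 0, -7, 0, 0, 0.42, 0.6, 0, 0, -7, 0, 0, 0.56, 0.6, 0, 0, -7, 0, 0, 0.7, 0.6, 0, 0, -7, 0, 0, 0.84, 0.6, 0, 0, -7, 0, 0, 0.95, 0.6, 0, 0, -7, 0, 0, 0.95, 0.6]

```text
clock: 1.0
eef_pos: [262.2, 594.6, 301.0]
tool_rot: [-3.141, 0.001, 1.776]
force: [-1.2, -0.3, -0.1]
width: 51.3
gripper_force: 0.0
```

>>> step_arm:
  commands: [-4, 2.6, 0, 0, 0, 0, 0.6, -8, 5.1, 0, 0, 0, 0, 0.6, -12, 7.7, 0, 0, 0, 0, 0.6, -16, 10.2, 0, 0, 0, 0, 0.6, -20, 12.8, 0, 0, 0, 0, 0.6, -24, 15.4, 0, 0, 0, 0, 0.6, -28, 17.9, 0, 0, 0, 0, 0.6, -32, 20.5, 0, 0, 0, 0, 0.6, -36, 23, 0, 0, 0, 0, 0.6, -40, 25.6, 0, 0, 0, 0, 0.6]

```text
clock: 2.0
eef_pos: [595.6, 253.7, 301.3]
tool_rot: [-3.141, -0.0, 1.779]
force: [-0.0, 0.8, -0.5]
width: 51.4
gripper_force: 0.0
```

>>> step_arm:
  commands: [-3, 2, 0, 0, 0, 0, 0.6, -5.1, 3.2, 0, 0, 0, 0, 0.6, -5.1, 3.2, 0, 0, 0, 0, 0.6, -5.1, 3.2, 0, 0, 0, 0, 0.6]

```text
clock: 2.4
eef_pos: [636.1, 211.5, 300.9]
tool_rot: [-3.141, -0.001, 1.777]
force: [0.2, 0.7, -0.2]
width: 51.1
gripper_force: 0.0
```

>>> step_arm:
  commands: [0, 0, 2, 0, 0, 0, 0.6, 0, 0, 4, 0, 0, 0, 0.6, 0, 0, 6, 0, 0, 0, 0.5, 0, 0, 7.5, 0, 0, 0, 0.4, 0, 0, 8.7, 0, 0, 0, 0.4, 0, 0, 9.4, 0, 0, 0, 0.4, 0, 0, 9.7, 0, 0, 0, 0.4, 0, 0, 9.7, 0, 0, 0, 0.4]

```text
clock: 3.2
eef_pos: [636.2, 212.1, 204.4]
tool_rot: [3.142, -0.0, 1.777]
force: [0.7, 0.0, -0.3]
width: 34.5
gripper_force: 0.0
```

```bash
python3 - <<'E'
from h import *
s=get('side');t=get('top')
a=cv2.resize(s['image'][80:190,215:335],None,fx=4.5,fy=4.5,interpolation=2);b=cv2.resize(t['image'][130:240,150:225],None,fx=4.5,fy=4.5,interpolation=2)
cv2.imwrite('pics/g1.png',np.hstack([a[:,:500],b[:,:300]])[:,:,::-1])
st=ctrl.read_state();print(st['force'],st['torque'],st['eef_pos'])
E
```

```text
[-0.593253   -0.65191251  1.01309085] [-0.03556311  0.00652343  0.05103689] [636.71845102 211.87762293 205.0177628 ]
```

View pics/g1.png

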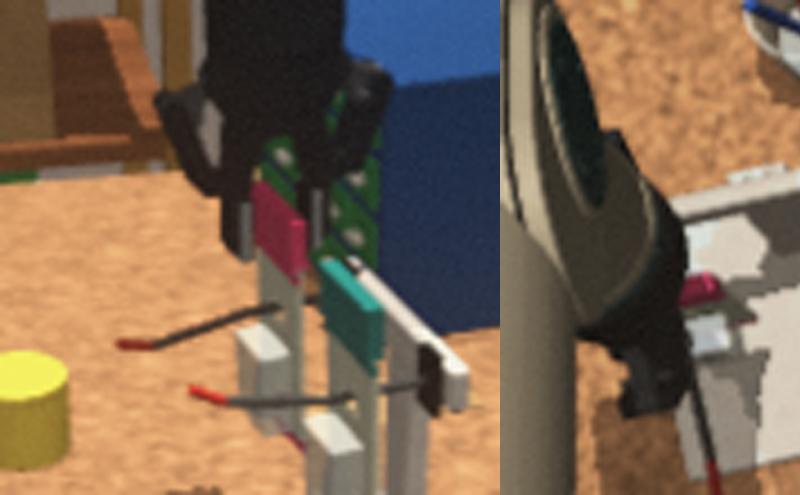

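The fingers straddle the pink header, roughly centred. Closing.

>>> step_arm:
  commands: [0, 0, 0, 0, 0, 0, 0.3, 0, 0, 0, 0, 0, 0, 0.25, 0, 0, 0, 0, 0, 0, 0.2, 0, 0, 0, 0, 0, 0, 0.16, 0, 0, 0, 0, 0, 0, 0.13, 0, 0, 0, 0, 0, 0, 0.1, 0, 0, 0, 0, 0, 0, 0.06, 0, 0, 0, 0, 0, 0, 0, 0, 0, 0, 0, 0, 0, 0, 0, 0, 0, 0, 0, 0, 0]

```text
clock: 4.3
eef_pos: [636.3, 211.7, 204.4]
tool_rot: [3.141, -0.0, 1.776]
force: [0.6, -0.1, 0.4]
width: 9.1
gripper_force: 58.8
```

```bash
cat > f.py <<'E'
from h import *
R=[];
for i in range(4):
    s=ctrl.read_state(); R.append(np.r_[s['force'],s['torque']*10]); ctrl.get_image('side')
s=ctrl.read_state(); R.append(np.r_[s['force'],s['torque']*10])
print(np.mean(R,0).round(2),s['eef_pos'].round(1),s['tool_rot'].round(3),s['width'],s['gripper_force'],'stand xy',((s['eef_pos']-O)@RS).round(1))
E
python3 f.py
```

```text
[-0.21 -0.1   1.16  0.02 -0.07  0.14] [636.3 211.7 204.4] [ 3.142 -0.     1.776] 9.320232807871987 58.79864037036896 stand xy [  1.   54.4 204.4]
```

>>> step_arm:
  commands: [0, 0, -0.05, 0, 0, 0, 0, 0, 0, -0.1, 0, 0, 0, 0, 0, 0, -0.15, 0, 0, 0, 0, 0, 0, -0.2, 0, 0, 0, 0, 0, 0, -0.2, 0, 0, 0, 0]

```text
clock: 5.0
eef_pos: [636.3, 211.7, 206.2]
tool_rot: [-3.141, -0.0, 1.776]
force: [0.5, 0.1, -1.4]
width: 8.9
gripper_force: 58.7
```

```bash
python3 f.py
```

```text
[-0.07 -0.35 -1.19  0.16 -0.15 -0.06] [636.2 211.7 206.2] [-3.141 -0.     1.776] 9.521017867176072 58.740763664245605 stand xy [  0.9  54.4 206.2]
```

>>> step_arm:
  commands: [0, 0, -0.05, 0, 0, 0, 0, 0, 0, -0.1, 0, 0, 0, 0, 0, 0, -0.15, 0, 0, 0, 0, 0, 0, -0.2, 0, 0, 0, 0, 0, 0, -0.2, 0, 0, 0, 0]

```text
clock: 5.7
eef_pos: [636.4, 211.7, 208.4]
tool_rot: [3.141, -0.0, 1.776]
force: [-0.0, 0.4, -0.9]
width: 9.3
gripper_force: 58.7
```

```bash
python3 f.py
```

```text
[-0.15  0.24 -1.18  0.03  0.03 -0.11] [636.3 211.7 208.3] [-3.142 -0.     1.776] 9.21170347894 58.741657733917236 stand xy [  0.9  54.4 208.3]
```

>>> step_arm:
  commands: [0, -0.3, 0, 0, 0, 0, 0, 0, -0.7, 0, 0, 0, 0, 0, 0, -1.1, 0, 0, 0, 0, 0, 0, -1.5, 0, 0, 0, 0, 0, 0, -1.9, 0.03, 0, 0, 0, 0, 0, -2.3, 0.08, 0, 0, 0, 0, 0, -2.7, 0.12, 0, 0, 0, 0, 0, -3, 0.15, 0, 0, 0, 0, 0, -3, 0.15, 0, 0, 0, 0]

```text
clock: 6.8
eef_pos: [606.5, 205.5, 206.8]
tool_rot: [-3.141, -0.0, 1.776]
force: [-0.1, -0.4, -0.9]
width: 8.9
gripper_force: 58.7
```

```bash
python3 f.py
```

```text
[ 0.16 -0.25 -0.93 -0.19 -0.11 -0.39] [607.2 205.6 206.8] [ 3.141 -0.     1.776] 9.365172417503384 58.679636120796204 stand xy [-28.8  54.4 206.8]
```

>>> step_arm:
  commands: [0, -0.3, 0.04, 0, 0, 0, 0, 0, -0.7, 0.1, 0, 0, 0, 0, 0, -1.1, 0.15, 0, 0, 0, 0, 0, -1.5, 0.21, 0, 0, 0, 0, 0, -1.9, 0.27, 0, 0, 0, 0, 0, -2.3, 0.32, 0, 0, 0, 0, 0, -2.7, 0.38, 0, 0, 0, 0, 0, -3, 0.42, 0, 0, 0, 0, 0, -3, 0.42, 0, 0, 0, 0]

```text
clock: 7.9
eef_pos: [577.1, 199.4, 202.6]
tool_rot: [-3.141, -0.0, 1.776]
force: [0.5, -0.3, -1.2]
width: 9.5
gripper_force: 58.7
```

```bash
python3 f.py
```

```text
[ 0.11  0.05 -1.5   0.09 -0.04  0.3 ] [577.8 199.5 202.6] [3.141 0.    1.776] 9.188891829879788 58.67970407009125 stand xy [-58.8  54.4 202.6]
```

>>> step_arm:
  commands: [0, 0, 0.1, 0, 0, 0, 0, 0, 0, 0.2, 0, 0, 0, 0, 0, 0, 0.25, 0, 0, 0, 0, 0, 0, 0.25, 0, 0, 0, 0]

```text
clock: 8.5
eef_pos: [577.5, 199.5, 199.9]
tool_rot: [-3.141, 0.0, 1.776]
force: [-0.9, -0.4, -1.6]
width: 9.2
gripper_force: 58.7
```

>>> step_arm:
  commands: [0, 0, 0.05, 0, 0, 0, 0, 0, 0, 0.1, 0, 0, 0, 0, 0, 0, 0.1, 0, 0, 0, 0]

```text
clock: 8.8
eef_pos: [577.5, 199.5, 199.0]
tool_rot: [-3.141, 0.0, 1.776]
force: [-0.3, 1.0, -0.8]
width: 9.1
gripper_force: 58.7
```

>>> step_arm:
  commands: [0, 0, 0.05, 0, 0, 0, 0, 0, 0, 0.1, 0, 0, 0, 0, 0, 0, 0.1, 0, 0, 0, 0]

```text
clock: 9.1
eef_pos: [577.5, 199.5, 198.0]
tool_rot: [-3.141, -0.0, 1.776]
force: [-0.5, -0.1, -0.8]
width: 9.6
gripper_force: 58.7
```

>>> step_arm:
  commands: [0, 0, 0.05, 0, 0, 0, 0, 0, 0, 0.1, 0, 0, 0, 0, 0, 0, 0.1, 0, 0, 0, 0]

```text
clock: 9.4
eef_pos: [577.7, 199.5, 197.2]
tool_rot: [3.141, -0.0, 1.776]
force: [0.1, -0.1, -0.9]
width: 9.2
gripper_force: 58.8
```

>>> step_arm:
  commands: [0, 0, 0.05, 0, 0, 0, 0, 0, 0, 0.05, 0, 0, 0, 0]

```text
clock: 9.6
eef_pos: [577.7, 199.6, 197.0]
tool_rot: [3.141, -0.0, 1.776]
force: [-0.9, 0.3, 3.1]
width: 9.2
gripper_force: 59.3
```

Contact at TCP z≈197.1. The peg is about 1 mm lower than estimated, i.e. roughly 9° droop. Recentring and moving to the kink.

>>> step_arm:
  commands: [0, 0, -0.2, 0, 0, 0, 0, 0, 0, -0.4, 0, 0, 0, 0, 0, 0, -0.45, 0, 0, 0, 0, 0, -0.3, -0.41, 0, 0, 0, 0, 0, -0.6, -0.37, 0, 0, 0, 0, 0, -0.9, -0.32, 0, 0, 0, 0, 0, -1.2, -0.28, 0, 0, 0, 0, 0, -1.4, -0.25, 0, 0, 0, 0, 0, -1.4, -0.25, 0, 0, 0, 0]

```text
clock: 10.5
eef_pos: [563.5, 196.6, 199.1]
tool_rot: [-3.141, -0.0, 1.776]
force: [0.5, 0.0, -0.7]
width: 9.1
gripper_force: 58.7
```

```bash
python3 f.py
```

```text
[ 0.33  0.18 -1.19  0.05 -0.05 -0.11] [564.  196.7 199.1] [ 3.141 -0.     1.776] 9.049779557936622 58.6947637796402 stand xy [-72.9  54.4 199.1]
```

>>> step_arm:
  commands: [0, -0.2, -0.05, 0, 0, 0, 0, 0, -0.4, -0.11, 0, 0, 0, 0, 0, -0.6, -0.17, 0, 0, 0, 0, 0, -0.8, -0.22, 0, 0, 0, 0, 0, -1, -0.28, 0, 0, 0, 0, 0, -1, -0.28, 0, 0, 0, 0]

```text
clock: 11.3
eef_pos: [553.8, 194.5, 202.0]
tool_rot: [-3.141, -0.0, 1.776]
force: [0.2, 1.1, -1.2]
width: 9.5
gripper_force: 58.7
```

```bash
python3 f.py
```

```text
[ 0.11  0.19 -0.72 -0.22 -0.24  0.04] [554.2 194.6 201.9] [ 3.141 -0.     1.776] 9.275058955085536 58.69472801685333 stand xy [-83.   54.5 201.9]
```

>>> step_arm:
  commands: [0, 0, 0.1, 0, 0, 0, 0, 0, 0, 0.2, 0, 0, 0, 0, 0, 0, 0.2, 0, 0, 0, 0]

```text
clock: 11.8
eef_pos: [553.9, 194.6, 199.6]
tool_rot: [-3.141, 0.0, 1.776]
force: [-0.5, -0.6, -1.1]
width: 9.0
gripper_force: 58.7
```

>>> step_arm:
  commands: [0, 0, 0.05, 0, 0, 0, 0, 0, 0, 0.1, 0, 0, 0, 0, 0, 0, 0.1, 0, 0, 0, 0]

```text
clock: 12.1
eef_pos: [554.0, 194.6, 198.8]
tool_rot: [-3.141, -0.0, 1.776]
force: [0.1, 0.4, -0.9]
width: 9.5
gripper_force: 58.7
```

>>> step_arm:
  commands: [0, 0, 0.05, 0, 0, 0, 0, 0, 0, 0.05, 0, 0, 0, 0]

```text
clock: 12.3
eef_pos: [554.0, 194.6, 198.3]
tool_rot: [-3.141, -0.0, 1.776]
force: [0.2, 0.6, -0.7]
width: 9.1
gripper_force: 58.7
```

>>> step_arm:
  commands: [0, 0, 0.05, 0, 0, 0, 0, 0, 0, 0.05, 0, 0, 0, 0]

```text
clock: 12.5
eef_pos: [554.0, 194.6, 197.8]
tool_rot: [-3.141, -0.0, 1.776]
force: [-0.5, -0.6, -0.7]
width: 8.7
gripper_force: 58.7
```

>>> step_arm:
  commands: [0, 0, 0.05, 0, 0, 0, 0, 0, 0, 0.05, 0, 0, 0, 0]

```text
clock: 12.7
eef_pos: [554.1, 194.6, 197.5]
tool_rot: [3.142, -0.0, 1.776]
force: [-0.2, 0.4, -0.3]
width: 9.5
gripper_force: 58.7
```

>>> step_arm:
  commands: [0, 0, 0.05, 0, 0, 0, 0, 0, 0, 0.05, 0, 0, 0, 0]

```text
clock: 12.9
eef_pos: [554.1, 194.6, 197.2]
tool_rot: [3.141, -0.0, 1.776]
force: [-0.6, -0.4, 2.7]
width: 9.0
gripper_force: 59.2
```

>>> step_arm:
  commands: [0, 0, -0.2, 0, 0, 0, 0, 0, 0, -0.4, 0, 0, 0, 0, 0, -0.2, -0.45, 0, 0, 0, 0, 0, -0.4, -0.5, 0, 0, 0, 0, 0, -0.6, -0.54, 0, 0, 0, 0, 0, -0.8, -0.59, 0, 0, 0, 0, 0, -0.8, -0.59, 0, 0, 0, 0]

```text
clock: 13.6
eef_pos: [545.9, 192.9, 202.8]
tool_rot: [-3.141, -0.0, 1.776]
force: [1.1, 0.1, -0.9]
width: 9.3
gripper_force: 58.7
```

```bash
python3 f.py
```

```text
[ 0.19 -0.33 -0.91  0.02  0.09  0.  ] [546.3 193.  202.8] [ 3.141 -0.     1.776] 9.080397116251138 58.71852993965149 stand xy [-91.   54.4 202.8]
```

>>> step_arm:
  commands: [0, -0.2, -0.05, 0, 0, 0, 0, 0, -0.4, -0.09, 0, 0, 0, 0, 0, -0.6, -0.12, 0, 0, 0, 0, 0, -0.9, -0.16, 0, 0, 0, 0, 0, -1.2, -0.16, 0, 0, 0, 0, 0, -1.5, -0.16, 0, 0, 0, 0]

```text
clock: 14.4
eef_pos: [531.2, 189.9, 204.4]
tool_rot: [-3.142, -0.0, 1.776]
force: [-0.6, 0.2, -0.5]
width: 9.1
gripper_force: 58.7
```

```bash
python3 f.py
```

```text
[-0.37 -0.01 -1.25 -0.15  0.23 -0.03] [531.6 189.9 204.5] [ 3.141 -0.     1.776] 9.197423578455364 58.71864974498749 stand xy [-106.    54.5  204.5]
```

Off the peg with contact forces near 3 N. Backing away, then lifting.

>>> step_arm:
  commands: [0, -1.5, 0, 0, 0, 0, 0, 0, -3.5, 0, 0, 0, 0, 0, 0, -5.5, 0, 0, 0, 0, 0, 0, -6.5, -1.5, 0, 0, 0, 0, 0, -6.5, -4, 0, 0, 0, 0, 0, -6.5, -6.5, 0, 0, 0, 0, 0, -6.5, -8.5, 0, 0, 0, 0, -2, -6.9, -9, 0, 0, 0, 0, -5, -7.5, -9, 0, 0, 0, 0, -8, -8.2, -9, 0, 0, 0, 0]

```text
clock: 15.6
eef_pos: [467.9, 94.4, 294.8]
tool_rot: [3.14, -0.0, 1.777]
force: [-0.0, 0.1, -1.5]
width: 9.5
gripper_force: 58.8
```

>>> step_arm:
  commands: [-3, -0.6, 0, 0, 0, 0, 0, -6, -1.2, 0, 0, 0, 0, 0, -9, -1.8, 0, 0, 0, 0, 0, -12, -2.4, 0, 0, 0, -0.04, 0, -15, -2.4, 0, 0, 0, -0.08, 0, -18, -2.4, 0, 0, 0, -0.12, 0, -20, -2.4, 0, 0, 0, -0.12, 0, -20, -2.4, 0, 0, 0, -0.12, 0]

```text
clock: 16.4
eef_pos: [485.1, -109.5, 294.6]
tool_rot: [3.141, 0.002, 1.89]
force: [0.2, -0.0, -1.8]
width: 9.5
gripper_force: 58.8
```

```bash
python3 f.py; python3 - <<'E'
from h import *
s=get('side');t=get('top')
np.savez('s1.npz',c=cloud(s),im=s['image'])
a=cv2.resize(s['image'][120:330,160:370],None,fx=2.8,fy=2.8,interpolation=2);b=cv2.resize(t['image'][140:350,250:390],None,fx=2.8,fy=2.8,interpolation=2)
cv2.imwrite('pics/g2.png',np.hstack([a[:,:430],b[:,:370]])[:,:,::-1][:588])
print(a.shape,b.shape)
E
```

```text
[ 0.33  0.29 -1.62  0.35  0.14  0.06] [ 484.6 -104.6  294.3] [-3.141e+00 -1.000e-03  1.897e+00] 9.44628072302373 58.789971470832825 stand xy [-212.2 -224.2  294.3]
(588, 588, 3) (588, 392, 3)
```

View pics/g2.png

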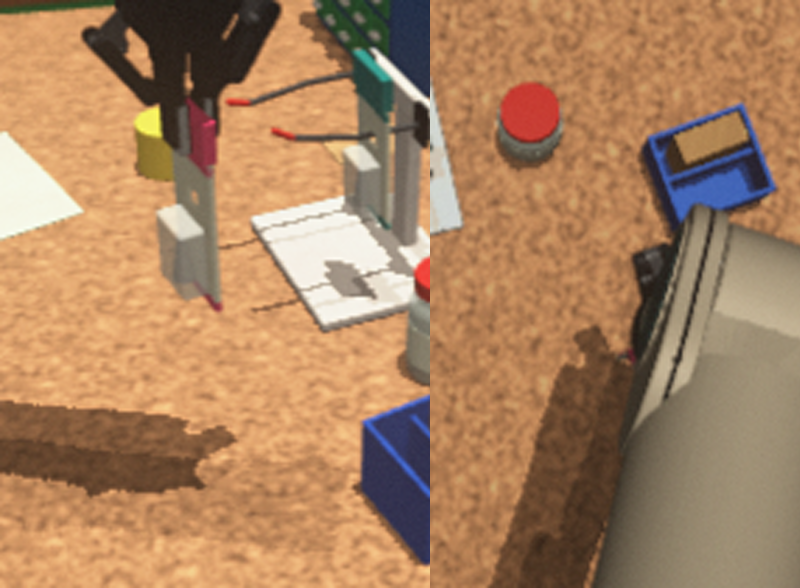

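The pink pack hangs upright in the grip, blister to the front. The caddy's free compartment is clear and the teal pack is still in place. Next I measure the slot edges and the pack's offset in the caddy frame.

```bash
python3 - <<'E'
from h import *
C=np.array([648.2,-173.9,0]);y=np.radians(18.7);R=np.array([[np.cos(y),-np.sin(y),0],[np.sin(y),np.cos(y),0],[0,0,1]])
for n in('top0','side0'):
    D=np.load(n+'.npz');c=(D['c']-C)@R
    hsv=cv2.cvtColor(D['im'],cv2.COLOR_RGB2HSV).astype(int);H,S=hsv[...,0],hsv[...,1]
    bl=(H>108)&(H<128)&(S>100)&(abs(c[...,0])<55)&(abs(c[...,1])<60)
    p=c[bl&(c[...,2]>64)&(c[...,2]<76)]
    r=cv2.minAreaRect(p[:,:2].astype(np.float32));print(n,'tops',r)
    print(' x hist',np.histogram(p[abs(p[:,1])<34][:,0],np.arange(-50,52,4)))
    print(' y',np.percentile(p[:,1],[1,8,92,99]).round(1))
    f=c[bl&(c[...,2]>-2)&(c[...,2]<10)];print(' floor',len(f),np.percentile(f,[2,98],axis=0).round(1).tolist() if len(f) else'')
    k=c[(H>5)&(H<25)&(c[...,2]>85)&(c[...,2]<97)&(abs(c[...,0])<55)&(abs(c[...,1])<60)];print(' carton',np.percentile(k,[2,50,98],axis=0).round(1).tolist(),cv2.minAreaRect(k[:,:2].astype(np.float32)))
D=np.load('s1.npz');T=np.array([484.6,-104.6,0]);c=(D['c']-T)@R
z=c[...,2]-178.3; m=(abs(c[...,1])<32)&(abs(c[...,0])<40)&(z>-5)&(z<150)
for a,b in((-5,8),(10,35),(35,60),(65,90),(90,116),(120,148)):
    q=c[m&(z>a)&(z<b)]; print(a,b,len(q),'x',np.percentile(q[:,0],[3,25,50,75,97]).round(1),'y',np.percentile(q[:,1],[3,97]).round(1),'zmin',(q[:,2].min()).round(1))
E
```

```text
top0 tops ((0.34906768798828125, 0.7209587097167969), (82.53125762939453, 91.95982360839844), 0.028440196067094803)
 x hist (array([ 0,  0, 30, 14,  0,  0,  0,  0,  0,  0,  0,  0,  0,  0,  0,  0,  0,
        0,  0,  0,  0,  0, 24,  0,  0]), array([-50, -46, -42, -38, -34, -30, -26, -22, -18, -14, -10,  -6,  -2,
         2,   6,  10,  14,  18,  22,  26,  30,  34,  38,  42,  46,  50]))
 y [-45.1 -43.7  45.8  46.7]
 floor 338 [[-31.4, -40.4, -0.8], [33.0, 31.4, 8.0]]
 carton [[6.7, -33.0, 87.2], [19.8, -2.7, 91.1], [32.6, 26.6, 95.2]] ((19.99979019165039, -3.7085800170898438), (27.303268432617188, 62.203121185302734), 0.5930550694465637)
side0 tops ((-0.7790985107421875, -1.0470161437988281), (83.02816009521484, 94.37458038330078), 0.09441260248422623)
 x hist (array([ 0,  0, 62, 17,  0,  0,  0,  0,  0,  0,  0,  0,  0,  0,  0,  0,  0,
        0,  0,  0,  0,  1,  3,  0,  0]), array([-50, -46, -42, -38, -34, -30, -26, -22, -18, -14, -10,  -6,  -2,
         2,   6,  10,  14,  18,  22,  26,  30,  34,  38,  42,  46,  50]))
 y [-47.9 -46.8  43.3  45.7]
 floor 58 [[-41.2, -47.6, 4.0], [35.6, 18.3, 9.7]]
 carton [[5.4, -36.2, 85.7], [17.9, -9.3, 91.6], [33.6, 23.5, 94.3]] ((20.56981658935547, -5.286876678466797), (31.635986328125, 63.779144287109375), 1.8565771579742432)
-5 8 21 x [-2.5 -1.5 -0.9  0.4  2.7] y [-30.4 -11.6] zmin 178.0
10 35 215 x [-21.9 -20.8 -15.1  -3.9   1.2] y [-29.5  15.2] zmin 189.0
35 60 231 x [-21.8 -20.9 -14.1  -3.4   1.1] y [-29.5  17.5] zmin 213.3
65 90 159 x [-2.4 -1.6 -1.1 -0.5  2.2] y [-29.4  30.1] zmin 243.3
90 116 132 x [-2.4 -1.6 -1.3 -0.8  1.4] y [-30.1  26.7] zmin 268.3
120 148 314 x [-17.9 -11.   -4.2   1.6  18. ] y [-30.4   4.1] zmin 298.5
```

>>> step_arm:
  commands: [-1.5, 1.5, 0, 0, 0, 0, 0, -3.5, 3.6, 0, 0, 0, 0, 0, -5.5, 5.7, 0, 0, 0, 0, 0, -7.5, 7.7, 0, 0, 0, 0, 0, -9.5, 9.8, 0, 0, 0, 0, 0, -11, 11.3, 0, 0, 0, 0, 0, -11.8, 12.2, 0, 0, 0, 0, 0, -11.8, 12.2, 2, 0, 0, 0, 0, -11.8, 12.2, 4, 0, 0, 0, 0, -11.8, 12.2, 5, 0, 0, 0, 0]

```text
clock: 17.7
eef_pos: [637.3, -177.0, 242.3]
tool_rot: [-3.139, -0.002, 1.897]
force: [0.7, 0.1, -0.8]
width: 9.2
gripper_force: 58.7
```

>>> step_arm:
  commands: [0, 0, 0.5, 0, 0, 0, 0, 0, 0, 1, 0, 0, 0, 0, 0, 0, 1, 0, 0, 0, 0]

```text
clock: 18.0
eef_pos: [638.1, -178.4, 234.4]
tool_rot: [3.142, -0.0, 1.896]
force: [0.6, 0.3, -1.1]
width: 8.9
gripper_force: 58.7
```

```bash
python3 f.py; python3 - <<'E'
from h import *
C=np.array([648.2,-173.9,0]);y=np.radians(18.7);R=np.array([[np.cos(y),-np.sin(y),0],[np.sin(y),np.cos(y),0],[0,0,1]])
s=get('side');t=get('top')
c=(cloud(s)-C)@R
print('tcp in caddy',((ctrl.read_state()['eef_pos']-C)@R).round(1))
m=(c[...,2]>104)&(c[...,2]<215)&(abs(c[...,1])<33)&(abs(c[...,0])<45)
for a,b in((104,118),(120,150),(160,180),(190,205)):
    q=c[m&(c[...,2]>a)&(c[...,2]<b)];print(a,len(q),np.percentile(q,[3,50,97],axis=0).round(1).tolist())
a=cv2.resize(s['image'][190:330,250:390],None,fx=4,fy=4,interpolation=2)
cv2.imwrite('pics/g3.png',a[:,:,::-1])
E
```

```text
[ 0.3  -0.13 -1.11 -0.07  0.03  0.11] [ 638.4 -178.8  235.2] [3.140e+00 1.000e-03 1.896e+00] 9.091220482232666 58.73353064060211 stand xy [ -76.8 -328.3  235.2]
tcp in caddy [-11.   -1.4 235. ]
104 2 [[-11.0, -26.7, 117.8], [-10.8, -21.9, 117.9], [-10.7, -17.2, 118.0]]
120 220 [[-32.6, -30.6, 122.0], [-27.0, -20.0, 138.8], [-9.6, 15.7, 148.9]]
160 217 [[-32.9, -30.5, 160.9], [-29.4, -18.5, 171.3], [-10.3, 16.8, 179.8]]
190 106 [[-13.4, -30.5, 190.4], [-11.9, -5.8, 197.2], [-8.4, 25.7, 204.3]]
```

View pics/g3.png

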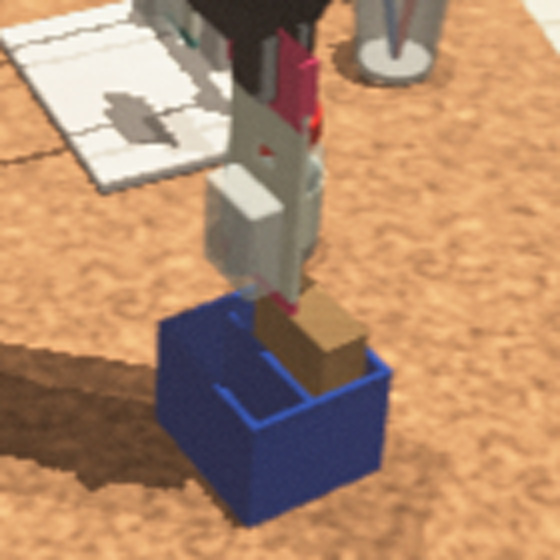

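The pack is upright over the free compartment, with its card at x≈-11 in the caddy frame. It clears the carton and walls, so I'll lower it.

>>> step_arm:
  commands: [0, 0, 1.5, 0, 0, 0, 0, 0, 0, 3, 0, 0, 0, 0, 0, 0, 4, 0, 0, 0, 0, 0, 0, 4.8, 0, 0, 0, 0, 0, 0, 5.4, 0, 0, 0, 0, 0, 0, 6, 0, 0, 0, 0, 0, 0, 6, 0, 0, 0, 0]

```text
clock: 19.0
eef_pos: [637.7, -178.5, 173.7]
tool_rot: [-3.141, -0.001, 1.896]
force: [0.5, 0.6, -1.1]
width: 9.0
gripper_force: 58.8
```

>>> step_arm:
  commands: [0, 0, 1, 0, 0, 0, 0, 0, 0, 2, 0, 0, 0, 0, 0, 0, 3, 0, 0, 0, 0, 0, 0, 4, 0, 0, 0, 0, 0, 0, 4.7, 0, 0, 0, 0, 0, 0, 5, 0, 0, 0, 0, 0, 0, 5, 0, 0, 0, 0]

```text
clock: 19.7
eef_pos: [637.8, -178.6, 123.8]
tool_rot: [-3.141, -0.0, 1.896]
force: [0.0, 0.3, -1.4]
width: 9.1
gripper_force: 58.8
```

>>> step_arm:
  commands: [0, 0, 0.1, 0, 0, 0, 0, 0, 0, 0.2, 0, 0, 0, 0, 0, 0, 0.2, 0, 0, 0, 0]

```text
clock: 20.0
eef_pos: [638.2, -178.7, 122.6]
tool_rot: [3.141, 0.0, 1.896]
force: [-0.1, -0.3, -0.5]
width: 9.4
gripper_force: 58.8
```

>>> step_arm:
  commands: [0, 0, 0.05, 0, 0, 0, 0, 0, 0, 0.1, 0, 0, 0, 0, 0, 0, 0.1, 0, 0, 0, 0]

```text
clock: 20.3
eef_pos: [638.0, -178.6, 121.4]
tool_rot: [-3.142, -0.0, 1.896]
force: [0.1, 0.2, -1.9]
width: 9.3
gripper_force: 58.8
```

>>> step_arm:
  commands: [0, 0, 0.05, 0, 0, 0, 0, 0, 0, 0.1, 0, 0, 0, 0, 0, 0, 0.1, 0, 0, 0, 0]

```text
clock: 20.6
eef_pos: [638.1, -178.7, 120.6]
tool_rot: [3.141, 0.0, 1.896]
force: [-0.2, 0.5, 1.2]
width: 9.5
gripper_force: 59.0
```

Floor contact at the expected height. Releasing gradually.

>>> step_arm:
  commands: [0, 0, 0, 0, 0, 0, 0.11, 0, 0, 0, 0, 0, 0, 0.13, 0, 0, 0, 0, 0, 0, 0.15, 0, 0, 0, 0, 0, 0, 0.18, 0, 0, 0, 0, 0, 0, 0.22, 0, 0, 0, 0, 0, 0, 0.28, 0, 0, 0, 0, 0, 0, 0.35, 0, 0, 0, 0, 0, 0, 0.4, 0, 0, 0, 0, 0, 0, 0.4]

```text
clock: 21.5
eef_pos: [638.0, -178.7, 120.4]
tool_rot: [3.142, -0.0, 1.896]
force: [-0.1, 0.5, 0.2]
width: 33.9
gripper_force: 0.0
```

```bash
python3 f.py; python3 - <<'E'
from h import *
s=get('side')
cv2.imwrite('pics/g4.png',cv2.resize(s['image'][190:330,250:390],None,fx=4,fy=4,interpolation=2)[:,:,::-1])
E
```

```text
[-0.15  0.21  0.37  0.06  0.23  0.08] [ 638.1 -178.7  120.4] [ 3.142 -0.     1.896] 34.11316533684931 0.0 stand xy [ -77.2 -328.1  120.4]
```

View pics/g4.png

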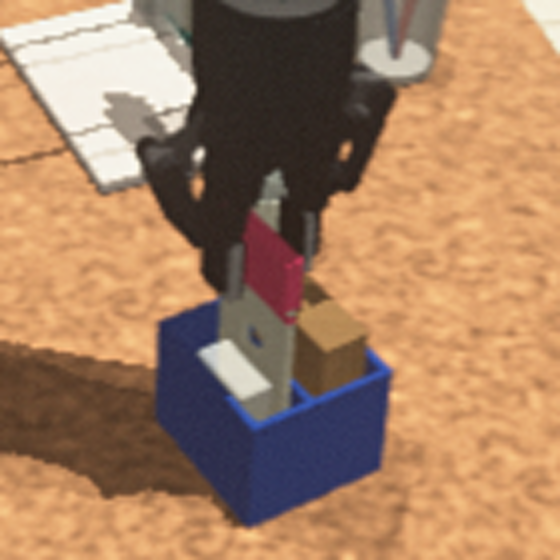

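The pack stands in the compartment, leaning slightly forward. I'll open wider so it can settle, then retreat straight up.

>>> step_arm:
  commands: [0, 0, 0, 0, 0, 0, 0.5, 0, 0, 0, 0, 0, 0, 0.6, 0, 0, 0, 0, 0, 0, 0.7, 0, 0, 0, 0, 0, 0, 0.7, 0, 0, -0.5, 0, 0, 0, 0.7, 0, 0, -1.5, 0, 0, 0, 0.7, 0, 0, -3, 0, 0, 0, 0.7, 0, 0, -5, 0, 0, 0, 0.7, 0, 0, -8, 0, 0, 0, 0.7, 0, 0, -11, 0, 0, 0, 0.7]

```text
clock: 22.75
eef_pos: [638.1, -178.8, 232.7]
tool_rot: [3.141, 0.001, 1.896]
force: [0.1, 0.1, -0.3]
width: 59.9
gripper_force: 0.0
```

>>> step_arm:
  commands: [0, 0, -3, 0, 0, 0, 0.7, 0, -3, -4, 0, 0, 0, 0.7, 0, -7, -5, 0, 0, 0, 0.7, 0, -11, -5, 0, 0, 0, 0.7, 0, -15, -5, 0, 0, 0, 0.7, 0, -15, -5, 0, 0, 0, 0.7, 0, -15, -5, 0, 0, 0, 0.7]

```text
clock: 23.45
eef_pos: [495.9, -227.2, 282.2]
tool_rot: [3.139, 0.001, 1.894]
force: [-0.1, 1.1, 0.2]
width: 60.1
gripper_force: 0.0
```

```bash
python3 f.py; python3 - <<'E'
from h import *
C=np.array([648.2,-173.9,0]);y=np.radians(18.7);R=np.array([[np.cos(y),-np.sin(y),0],[np.sin(y),np.cos(y),0],[0,0,1]])
s=get('side');c=(cloud(s)-C)@R
for a,b in((72,88),(92,112),(122,135),(138,148),(149,156)):
    q=c[(c[...,2]>a)&(c[...,2]<b)&(abs(c[...,1])<40)&(c[...,0]<5)&(c[...,0]>-50)];print(a,len(q),np.percentile(q,[3,50,97],axis=0).round(1).tolist())
cv2.imwrite('pics/g5.png',cv2.resize(s['image'][90:340,220:440],None,fx=2.4,fy=2.4,interpolation=2)[:,:,::-1])
E
```

```text
[ 0.4   0.32 -0.04  0.02 -0.02  0.  ] [ 497.2 -225.9  280.6] [3.141 0.    1.898] 59.61623078460641 0.0 stand xy [-224.7 -345.5  280.6]
72 109 [[-14.3, -30.7, 72.3], [-12.3, -3.9, 78.4], [-8.1, 28.7, 87.6]]
92 140 [[-13.9, -30.7, 92.4], [-12.4, -4.2, 101.3], [-9.6, 27.0, 111.4]]
122 102 [[-17.0, -30.7, 122.6], [-15.4, -8.1, 128.8], [-7.6, 26.9, 134.7]]
138 80 [[-16.7, -31.4, 138.4], [-15.2, -8.0, 143.0], [-8.8, 28.6, 146.9]]
149 131 [[-16.5, -30.2, 149.5], [-12.0, -3.6, 151.8], [-5.6, 27.6, 154.1]]
```

View pics/g5.png

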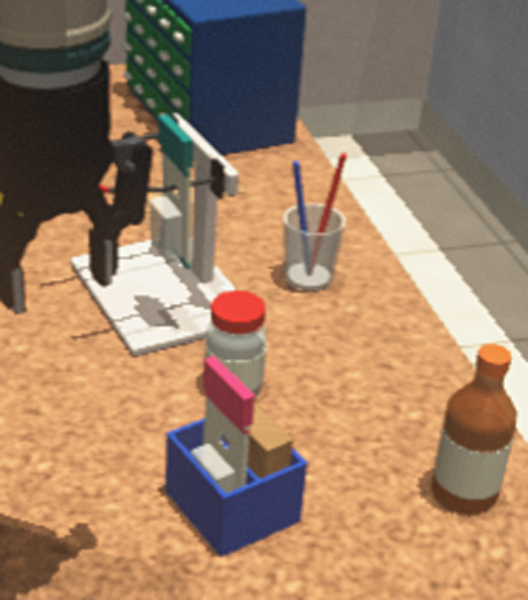

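The pack stands upright in the free compartment. The teal pack is on its peg, the carton and jar haven't moved, and the gripper is clear.

```bash
python3 -c "
from cell import ctrl
print(ctrl.finish_job())"
```

```text
the job is handed in; nothing more can be done
None
```

The pink pack came off its peg with a highest measured contact force of about 3 N, and it now stands upright and released in the free caddy compartment; the teal pack is still on its peg, and the job is handed in at about 24 s.

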